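# Clear the guard tray and grease the bearing block

## Task

Tip the loose nuts off the hinged guard tray into the blue bin behind it, swinging the tray well up (at least 60 degrees) so that it stays up and bares the slanted grease nipple. Then take the hand grease coupler, press it squarely onto the nipple until it snaps over the balls, and push it on against the spring until its mouth sits fully home on the nipple's flange. Finish while still holding it pressed fully home; do not let go, and leave the oil bottle, the spray can and the spare bearing where they stand.

Things in the scene. Friction and masses are not known exactly. Their poses are not given: they have to be found in the camera images.
- block: Fixed green pillow-block bearing on a dark base plate 310 x 150 mm, with the nipple on it, the aluminium guard tray over it and a blue bin on the plate's far end. Origin: on the table, under the bearing; x points from the tray's knob towards the bin, y along the shaft, z up. The plate reaches from x = -80 to +230 mm. Position and yaw vary.
- tray_hinge (a point): Point on the tray's hinge axis, mid-width, 70 mm in x and 115 mm above the block's origin. The axis runs along the block's y; axes as the block's.
- tray (a joint): Tray angle in rad: 0 = level, positive = its knob end swung up and over towards the bin, limit 1.45. A stiff hinge: the tray stays where it is left; moving it takes about 2 to 4 N at the knob. Tray: floor 145 x 124 mm, 4 mm thick, 20 mm walls on three sides, open at the hinge end, above the bin.
- tray_knob (a point): Centre of the red knob on the tray's front: a cylinder 22 mm in diameter and 20 mm wide (flat ends), its axis along the block's y, on a 10 mm stem that holds it 42 mm clear of the tray's front wall. It lies 172 mm from the hinge axis (in tray axes: x = -172, z = +4 mm from the hinge) and is 119 mm above the table when the tray is level. Axes turn with the tray.
- bin_in (a point): Centre of the inner floor of the blue bin, open on top: inside 127 x 138 mm (x, y), axes as the block's; walls 56 mm (tray side), 71 mm (sides) and 81 mm (far side) above its floor.
- nut0_mid (a point): Centre of a loose steel hexagon nut, 30 mm across flats, 16 mm thick, 60 g, lying on the tray at the start.
- nut1_mid (a point): Centre of a second such nut.
- nut2_mid (a point): Centre of a third such nut.
- nipple_seat (a point): Centre of the top face of the nipple's round steel flange (41 mm in diameter), 72 mm above the table. Its z axis is the nipple's axis, pointing out of it: 25 degrees from vertical, leaning to the block's -x (away from the bin). Its y is the block's y. Brass stem 15 mm in diameter, 22 mm long, end tapered; four sprung balls stand 4 mm proud of it, 13 mm above the flange.
- pin (a joint): How far the nipple's sprung pin (8 mm in diameter, standing out of the stem to 31 mm above the flange) is pushed in, m: 0 = free, 0.003 = snapped on and let go, about 0.007 = fully home. Spring 1.4 N per mm, 10 N at home; the flange is then a hard stop. Getting past the balls takes about 7 N, 11 to 14 mm before home; they then pull the coupler on by themselves.
- coupler_mid (a point): Hand grease coupler, loose, 0.15 to 0.3 kg, standing upright on its mouth: black skirt 40 mm in diameter and 40 mm high with a yellow band, above it a brass neck 26 mm in diameter from 40 to 78 mm above the mouth (grip it there; the skirt's top is a shoulder to push on). This point is on its axis, 39 mm above the mouth; z points from the mouth to the neck.
- coupler_mouth (a point): Centre of the coupler's open mouth, 39 mm below its mid point; z as there. It meets the nipple's flange when fully home. Bore: 31 mm wide, 23.5 mm deep, with a rounded inner lip 19 mm wide just inside the mouth. Round: any turn about its axis will do.
- oilbottle_mid (a point): Bystander: amber oil bottle with red cap, 56 mm in diameter, 150 mm high; point half-way up.
- bearing_mid (a point): Bystander: spare steel bearing ring, 62 mm in diameter, 18 mm high, lying flat; point at its centre.
- spraycan_mid (a point): Bystander: blue spray can, 60 mm in diameter, 170 mm high; point half-way up.
Mind the look-alikes: they are no part of the job. Of the things that look like the part that bears coupler_mid, take the one that is farthest from the robot's base at the start. Leave any turquoise look-alike of the part that bears nut2_mid alone.

How it is judged (in metres and radians):
On the way, in this order (a step that is already met when the one before it is completed fails the run):
1. the tray is swung up and all three nuts are in the blue bin (x of nut0_mid in the frame of bin_in between -0.066 and 0.066 m and y of nut0_mid in the frame of bin_in between -0.072 and 0.072 m and z of nut0_mid in the frame of bin_in between -0.005 and 0.065 m and x of nut1_mid in the frame of bin_in between -0.066 and 0.066 m and y of nut1_mid in the frame of bin_in between -0.072 and 0.072 m and z of nut1_mid in the frame of bin_in between -0.005 and 0.065 m and x of nut2_mid in the frame of bin_in between -0.066 and 0.066 m and y of nut2_mid in the frame of bin_in between -0.072 and 0.072 m and z of nut2_mid in the frame of bin_in between -0.005 and 0.065 m and value of joint tray above 1 rad), for 0.2 s.
2. the coupler is squarely on the nipple and has snapped past the balls (angle between the z axis of coupler_mouth and the z axis of nipple_seat, either way round below 0.14 rad and z of coupler_mid in the frame of nipple_seat above 0.03 m and distance between coupler_mouth and nipple_seat below 0.0062 m and value of joint pin above 0.002 m), for 0.1 s.
At the end, for the whole second after the job is handed in: The robot's fingers still hold the coupler pressed home: mouth within 4.5 mm of the flange centre, axes within 8 degrees, spring pin pushed in more than 5 mm, coupler still; the tray is up by more than 1.0 rad and all three nuts lie in the blue bin (all of step 1 and angle between the z axis of coupler_mouth and the z axis of nipple_seat, either way round below 0.14 rad and z of coupler_mid in the frame of nipple_seat above 0.03 m and distance between coupler_mouth and nipple_seat below 0.0045 m and value of joint pin above 0.005 m and contact force between the fingers and coupler above 1 N and linear speed of coupler below 0.03 m/s); the arm keeps its last pose, push and grip.
It fails at once if the oil bottle is shifted by more than 30 mm or knocked over (distance of oilbottle_mid from where it was at the start of the episode above 0.03 m or angle between oilbottle_mid's own z axis and vertical above 0.5 rad).
It fails at once if the spare bearing is shifted by more than 30 mm or knocked over (distance of bearing_mid from where it was at the start of the episode above 0.03 m or angle between bearing_mid's own z axis and vertical above 0.5 rad).
It fails at once if the spray can is shifted by more than 30 mm or knocked over (distance of spraycan_mid from where it was at the start of the episode above 0.03 m or angle between spraycan_mid's own z axis and vertical above 0.5 rad).
It also fails if it takes over 58 s, if anything falls off the work surface, if the arm or the gripper's body presses on something with over 40 N, if the wrist force passes 120 N, or if a joint passes its speed limit or range.

## Robot

A 6-joint arm with a two-finger parallel gripper is mounted at the origin on the work surface. World frame = base frame: x ahead of the robot, y to its left, z up, the work surface at z = 0. Lengths are in mm, angles in rad, forces in N, time in s.
With the tool pointing down it reaches from about 350 to 775 mm from the base axis. Payload 7.3 kg.
Tool frame: the origin (TCP) lies on the front face of the gripper's body, between the roots of the fingers; the fingertips stand 66 mm ahead of it and the grasp point (between the pads) lies 47 mm ahead of it (ctrl.tip_extent is the z of the fingertips in the tool frame, in mm); z points along the fingers, y is the line along which they close (so a half turn about z gives the same grasp; the last joint's range is limited). The gripper opens to 92 mm and grips with 3 to 60 N. Pads are 19 mm wide; open, the fingers measure 130 mm over their backs; the gripper's body (75 mm by 190 mm) begins 47 mm behind the grasp point.
Start: joints at [-0.146, 0.342, 1.524, -0, 1.275, -0.146], TCP at [525.013, 0.02, 292.241] pointing down, gripper open.
Joint ranges: [-2.53, 2.53], [-0.77, 2.02], [0.04, 2.7], [-1, 4.14], [0.28, 2.66], [-3.11, 3.11]. Speed limits (rad/s): [2.57, 2.57, 3.14, 3.14, 3.14, 3.14].

## Interface

Orientations are given as a rotation vector (axis times angle).
In Python, from rig import ctrl, eyes, workorder gives the robot as it stands.
- The arm moves only by the tool servo_tool, never from a script. Its argument "steps" is a list of rows, each an object of numbers: "grip": the finger opening in mm, from 0 to 91.8; "tx", "ty", "tz": the shift along the world's x, y, z in mm; "wx", "wy", "wz": the turn, a rotation vector about the world's x, y, z in degrees. In form: [{"grip": .., "tx": .., "ty": .., "tz": .., "wx": .., "wy": .., "wz": ..}, ...]. A call has 1 to 8 rows; each row is the pose to reach, as a shift and turn from the pose commanded when the call began; what a row does not reach only later rows make up. A row lasts 1/10 s, in which the tool goes at most 50 mm and 8.59 degrees, less where a joint would pass 70% of its speed; a pose out of reach is approached as far as the arm can. A call with a gripper value outside its range is refused whole. The fingers move at their own pace and stop on an object; "force" is the grip in N (left out, the last holds). Time passes only in rows, so rows that repeat a pose let the fingers close. It gives the time, the measured TCP pose, the force, the opening and the grip force at its end, in the units of the state.
- ctrl.get_obs(): the state, without advancing time (a new reading comes with each control period).
- eyes.snapshot(name): name is "scene" or "side" or "wrist"; returns the picture (384x512x3 uint8, red, green, blue); there is no depth.
- eyes.camera_info(name): a dict with "vertical_fov" (degrees; the focal length in pixels is half the picture's height over the tangent of half this angle, whatever the lens; pixels are square), "cx", "cy" (the principal point, pixels), "rvec" (rotation vector, rad) and "tvec" (3), from world to camera coordinates, as OpenCV has them. Camera axes: x right, y down, z forward; pixel columns grow to the right and rows downward; lengths in mm; the calibration is good to about 2 mm. A picture is of the moment at which its call begins: read the wrist's pose just before it. camera_info takes no time and is no camera call; for the wrist camera it gives the pose at the moment of the call.
- workorder.hand_in(): hands the job in; it is judged then, once.
Trained networks look in the newest picture that a camera, given by its name, has taken for a name from the list of things; names that differ only in an ending like _2 or _b are one class to them, and where a whole thing is asked for, a point or a joint stands for the part that bears it (a point fixed in the world has none). Each returns a list of dicts, best first, with "score" (0 to 1); they miss things now and then, are a little off and sometimes report something else, mostly with a low value. They report only what shows in the picture. A call takes as long as a camera call. They do not tell look-alikes from the thing itself.
- eyes.outline_of(camera, label): "region" (384x512 bool, what is visible of it) and "extent" ([centre column, centre row, width, height] in pixels, round what is visible of it).
- eyes.spot_point(camera, label): "point" ([row, column] in pixels: a listed point, or the origin of a listed thing).
The state is a dict: "t": time; "q": joint angles; "qvel": joint speeds; "joint_torque": joint torques, N m; "tcp_pos": TCP position; "eef_rot": TCP orientation; "force": force on the tool from outside, world axes, zero at the start; "torque": the same for the moment, N m; "grip_width": finger opening in mm; "gripper_force": force on a finger pad.
Only numpy, scipy, OpenCV 4.12 (cv2) and the standard library are available. Lean on these libraries where they do the work, as an engineer would, in place of code of your own. Each camera call takes 0.05 s, during which the arm holds its last target. There are 200 camera calls.

## Working session

There is one attempt and no reset: what is moved stays moved. The work goes in short steps, Python scripts to look and compute and a tool call to move; the robot and the scene stay as the last step left them, time stands still between calls to the robot, and variables do not carry over. Pictures are saved under pics/ and viewed, at most 10 in all, crops included, and the job is handed in when it is done.

Besides the shell and the picture viewer there is one more tool, called after ">>>" as name([rows], argument=value, ...), one row to a line, values as JSON. servo_tool: Moves the arm, as the interface text tells. Its arguments: {"type":"object","properties":{"steps":{"type":"array","items":{"type":"object","properties":{"grip":{"type":"number"},"tx":{"type":"number"},"ty":{"type":"number"},"tz":{"type":"number"},"wx":{"type":"number"},"wy":{"type":"number"},"wz":{"type":"number"}}}},"force":{"type":"number"}},"required":["steps"]}

```bash
ls; mkdir -p pics; cat > h.py <<'E'
import numpy as np, cv2
from rig import ctrl, eyes, workorder
def cam(n):
    c=eyes.camera_info(n); f=192/np.tan(np.radians(c['vertical_fov'])/2)
    K=np.array([[f,0,c['cx']],[0,f,c['cy']],[0,0,1]]); R=cv2.Rodrigues(np.array(c['rvec'],float))[0]
    return K,R,np.array(c['tvec'],float)
def ray(n,col,row):
    K,R,t=cam(n); d=R.T@np.linalg.inv(K)@[col,row,1]; return -R.T@t,d/np.linalg.norm(d)
def onplane(n,col,row,z):
    o,d=ray(n,col,row); return o+d*(z-o[2])/d[2]
def tri(obs):
    A=np.zeros((3,3));b=np.zeros(3);rs=[ray(*x) for x in obs]
    for o,d in rs: P=np.eye(3)-np.outer(d,d);A+=P;b+=P@o
    x=np.linalg.solve(A,b); return x,[float(np.linalg.norm((np.eye(3)-np.outer(d,d))@(x-o))) for o,d in rs]
def proj(n,X):
    K,R,t=cam(n); p=K@(R@np.array(X,float)+t); return p[:2]/p[2]
E
python3 - <<'E'
from h import *
np.set_printoptions(precision=1,suppress=True)
im=[]
for n in ('scene','side'):
    im.append(eyes.snapshot(n)); cv2.imwrite(f'pics/{n}0.png',im[-1][:,:,::-1])
    K,R,t=cam(n); print(n,'pos',-R.T@t,'fwd',R[2])
    for l in ['tray_hinge','tray_knob','bin_in','nipple_seat','coupler_mid','coupler_mouth','block','oilbottle_mid','bearing_mid','spraycan_mid','nut0_mid']:
        print(l,[(round(d['score'],2),np.round(d['point'][::-1]).tolist()) for d in eyes.spot_point(n,l)[:5]])
E
```

```text
pics
scene pos [1092.5  603.7  988.7] fwd [-0.4 -0.5 -0.7]
tray_hinge [(0.6, [217.0, 197.0])]
tray_knob [(0.88, [282.0, 165.0])]
bin_in [(0.96, [194.0, 238.0])]
nipple_seat []
coupler_mid [(0.81, [363.0, 319.0]), (0.7, [339.0, 277.0]), (0.64, [347.0, 248.0])]
coupler_mouth [(0.92, [339.0, 287.0]), (0.9, [360.0, 329.0]), (0.86, [348.0, 259.0])]
block [(0.77, [249.0, 216.0])]
oilbottle_mid [(0.84, [405.0, 273.0])]
bearing_mid [(0.85, [253.0, 134.0])]
spraycan_mid [(0.8, [166.0, 150.0]), (0.36, [363.0, 319.0])]
nut0_mid [(0.41, [254.0, 192.0])]
side pos [395.5 540.5 860.1] fwd [ 0.2 -0.6 -0.8]
tray_hinge [(0.76, [243.0, 166.0])]
tray_knob [(0.63, [299.0, 186.0])]
bin_in [(0.69, [218.0, 175.0])]
nipple_seat []
coupler_mid [(0.8, [230.0, 282.0]), (0.75, [200.0, 317.0]), (0.53, [265.0, 278.0])]
coupler_mouth [(0.81, [263.0, 283.0]), (0.64, [231.0, 288.0]), (0.56, [203.0, 319.0]), (0.38, [267.0, 170.0])]
block [(0.69, [264.0, 198.0])]
oilbottle_mid [(0.85, [257.0, 338.0])]
bearing_mid [(0.63, [341.0, 161.0]), (0.25, [218.0, 177.0])]
spraycan_mid [(0.64, [269.0, 116.0])]
nut0_mid [(0.6, [270.0, 163.0]), (0.21, [342.0, 160.0])]
```

```bash
python3 -c "
import cv2
for n in('scene','side'):
    cv2.imwrite(f'pics/{n}0b.png',cv2.resize(cv2.imread(f'pics/{n}0.png'),(800,600)))"
```

```text
(no output)
```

View pics/scene0b.png

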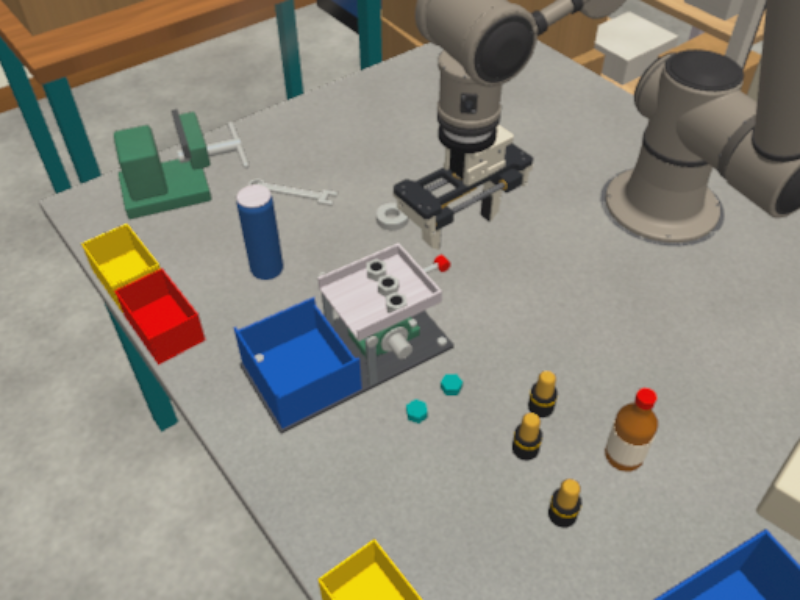

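View pics/side0b.png

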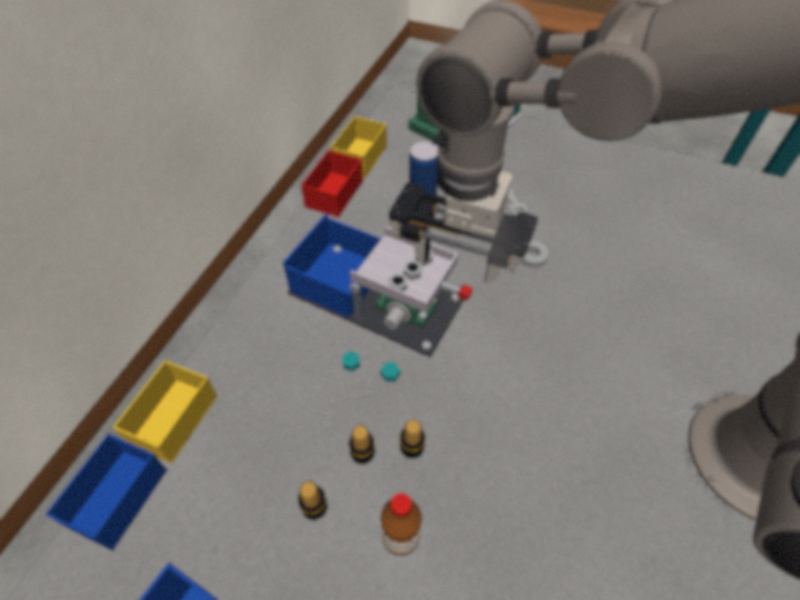

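The scene picture shows the tray with three nuts and its red knob at (282,168), the blue bin, the can and the bearing. There are three coupler candidates, at scene (347,250), (338,279) and (362,321), and turquoise nuts at (289,246) and (267,263). Next I triangulate and take the candidate farthest from the base.

```bash
python3 - <<'E'
from h import *
np.set_printoptions(precision=1,suppress=True)
print({k:v for k,v in eyes.camera_info('scene').items()})
P={'knob':((282,165),(299,186)),'knob_eye':((283,168.5),(298,187)),'hinge':((217,197),(243,166)),'bin':((194,238),(218,175)),'bear':((253,134),(341,161)),'can':((166,150),(269,116)),'oil':((405,273),(257,338)),
'cA':((347,248),(265,278)),'cB':((339,277),(230,282)),'cC':((363,319),(200,317)),'block':((249,216),(264,198))}
for k,(a,b) in P.items():
    x,r=tri([('scene',*a),('side',*b)]); print(k,x,np.round(r,1),'dist',np.hypot(*x[:2]).round())
for k,p in {'cA':(347,248),'cB':(339,277),'cC':(363,319)}.items(): x=onplane('scene',*p,39);print(k,x,np.hypot(*x[:2]))
for k,p in {'cA':(265,278),'cB':(230,282),'cC':(200,317)}.items(): x=onplane('side',*p,39);print(k,x,np.hypot(*x[:2]))
print('knob119',onplane('scene',283,168.5,119),onplane('side',298,187,119))
o=ctrl.get_obs(); print(o['tcp_pos'],o['eef_rot'],o['t'],ctrl.tip_extent); print(cv2.Rodrigues(np.array(o['eef_rot']))[0])
im=cv2.imread('pics/scene0.png')[210:350,300:420]; cv2.imwrite('pics/crop.png',cv2.resize(im,None,fx=4,fy=4,interpolation=cv2.INTER_CUBIC))
w=eyes.snapshot('wrist'); cv2.imwrite('pics/wrist0.png',w[:,:,::-1])
E
```

```text
{'vertical_fov': 42.13152647588587, 'cx': 256.11368037004945, 'cy': 183.85751390226443, 'rvec': array([ 0.9,  2.6, -1. ]), 'tvec': array([ 502.3, -159.7, 1502.6])}
knob [511.1 -52.2 121.7] [1.8 1.8] dist 514.0
knob_eye [513.  -47.8 117.6] [0.9 0.9] dist 515.0
hinge [685.8 -83.4  94.6] [2.3 2.3] dist 691.0
bin [769.1 -73.5  19.4] [3.9 3.9] dist 773.0
bear [ 434.9 -271.5   30. ] [2.3 2.3] dist 513.0
can [ 694.8 -311.8   90.3] [1.7 1.7] dist 762.0
oil [474.7 328.5  66. ] [4.7 4.7] dist 577.0
cA [511.5 188.9  41. ] [0.7 0.7] dist 545.0
cB [584.2 234.9  47.2] [1.1 1.1] dist 630.0
cC [613.1 335.9  42. ] [2. 2.] dist 699.0
block [612.3 -60.2  -1.1] [3.5 3.5] dist 615.0
cA [510.2 187.3  39. ] 543.4456496831365
cB [580.  232.9  39. ] 624.9882888477349
cC [611.7 337.1  39. ] 698.4980171163153
cA [511.7 188.8  39. ] 545.4710013596354
cB [586.2 230.6  39. ] 629.9424078844903
cC [614.1 333.2  39. ] 698.6250574569862
knob119 [514.3 -45.6 119. ] [512.8 -47.8 119. ]
[525.    0.  292.3] [2.2 2.2 0. ] 1.2 65.5
[[-0.  1.  0.]
 [ 1.  0.  0.]
 [ 0.  0. -1.]]
```

View pics/crop.png

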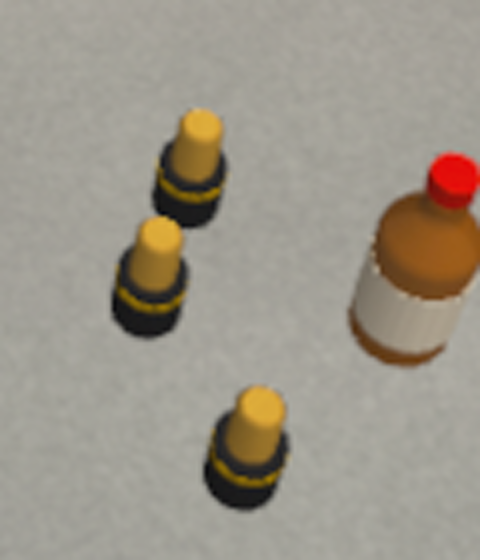

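View pics/wrist0.png

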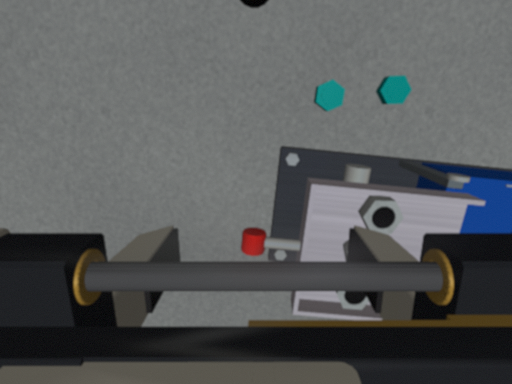

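The coupler is candidate C at scene (362,321), about (613,335) and farthest from the base (699 mm, against 627 and 544). The crop shows that all three look alike, so distance decides. The wrist view shows the knob at (254,242) and the plate bolts at (292,159) and (280,255).

```bash
python3 - <<'E'
from h import *
np.set_printoptions(precision=1,suppress=True)
K,R,t=cam('wrist');print(-R.T@t,R)
for z in (8,12):
  a=onplane('wrist',292,159,z);b=onplane('wrist',280,255,z);print(a,b,np.degrees(np.arctan2(-(a-b)[0],(a-b)[1])))
print(onplane('wrist',281,148,8),onplane('wrist',254,242,119))
for z in (119+16,): 
  a=onplane('wrist',312,180,z);b=onplane('wrist',465,193,z);print(a,b)
E
```

```text
[524.8  72.2 383.8] [[ 1.  -0.  -0. ]
 [-0.  -1.   0.3]
 [-0.  -0.3 -1. ]]
[559.   10.9   8. ] [ 546.4 -115.3    8. ] -5.706786468484037
[558.7  11.5  12. ] [ 546.2 -113.3   12. ] -5.706786468484043
[545.7  24.    8. ] [516.3 -46.9 119. ]
[564.   14.5 135. ] [689.3   3.6 135. ]
```

>>> servo_tool([
  {"wz": 8.5,"tx": -2,"ty": -6,"grip": 60},
  {"wz": 17,"tx": -3,"ty": -12},
  {"wz": 25.5,"tx": -5,"ty": -18},
  {"wz": 34,"tx": -6,"ty": -24},
  {"wz": 42.5,"tx": -7,"ty": -30},
  {"wz": 51,"tx": -9,"ty": -36,"tz": -10},
  {"wz": 59.5,"tx": -10,"ty": -42,"tz": -20},
  {"wz": 68,"tx": -12,"ty": -47,"tz": -30},
])

```text
invalid input at $.steps[0]: expected keys grip, tx, ty, tz, wx, wy, wz
```

>>> servo_tool([
  {"grip": 60,"tx": -2,"ty": -6,"tz": 0,"wx": 0,"wy": 0,"wz": 8.5},
  {"grip": 60,"tx": -3,"ty": -12,"tz": 0,"wx": 0,"wy": 0,"wz": 17},
  {"grip": 60,"tx": -4,"ty": -18,"tz": 0,"wx": 0,"wy": 0,"wz": 25.5},
  {"grip": 60,"tx": -5,"ty": -24,"tz": 0,"wx": 0,"wy": 0,"wz": 34},
  {"grip": 60,"tx": -6,"ty": -30,"tz": 0,"wx": 0,"wy": 0,"wz": 42.5},
  {"grip": 60,"tx": -7,"ty": -36,"tz": -10,"wx": 0,"wy": 0,"wz": 51},
  {"grip": 60,"tx": -8,"ty": -42,"tz": -20,"wx": 0,"wy": 0,"wz": 59.5},
  {"grip": 60,"tx": -10,"ty": -47,"tz": -30,"wx": 0,"wy": 0,"wz": 68},
])

```text
t: 2.05
tcp_pos: [515.0, -47.3, 261.9]
eef_rot: [0.59, 3.085, 0.0]
force: [0.2, -0.1, -0.4]
grip_width: 59.8
gripper_force: 0.0
```

>>> servo_tool([
  {"grip": 60,"tx": 0,"ty": 0,"tz": -10,"wx": 0,"wy": 0,"wz": 8.5},
  {"grip": 60,"tx": 0,"ty": 0,"tz": -20,"wx": 0,"wy": 0,"wz": 16.5},
  {"grip": 60,"tx": 0,"ty": 0,"tz": -30,"wx": 0,"wy": 0,"wz": 16.5},
  {"grip": 60,"tx": 0,"ty": 0,"tz": -30,"wx": 0,"wy": 0,"wz": 16.5},
])

```text
t: 2.45
tcp_pos: [514.4, -46.8, 230.9]
eef_rot: [-0.157, -3.135, -0.001]
force: [0.2, -0.4, 0.0]
grip_width: 60.2
gripper_force: 0.0
```

```bash
python3 - <<'E'
from h import *
np.set_printoptions(precision=1,suppress=True)
o=ctrl.get_obs();print(o['t'],o['tcp_pos'],o['q']);print(cv2.Rodrigues(np.array(o['eef_rot']))[0])
w=eyes.snapshot('wrist'); cv2.imwrite('pics/wrist1.png',w[:,:,::-1])
for l in ('tray_knob','tray_hinge','bin_in'):
  for d in eyes.spot_point('wrist',l)[:2]: print(l,d['score'],d['point'][::-1],onplane('wrist',*d['point'][::-1],115 if l!='bin_in' else 12))
E
```

```text
2.45 [514.4 -46.8 230.9] [-0.2  0.4  1.6  0.   1.1 -1.7]
[[-1.   0.1 -0. ]
 [ 0.1  1.   0. ]
 [ 0.   0.  -1. ]]
tray_knob 0.87 [261.2, 219.7] [519.3 -49.  115. ]
bin_in 0.38 [263.6, 265.2] [610.7 -56.   12. ]
```

View pics/wrist1.png

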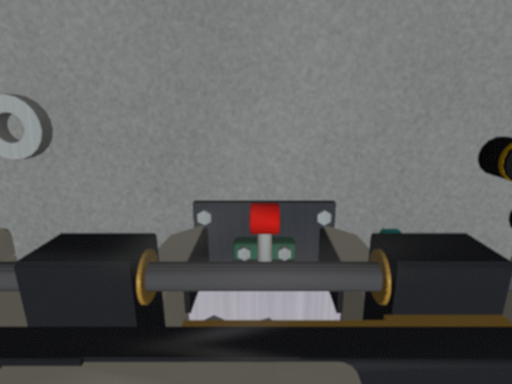

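Fingers are aligned with the knob, which sits at (265,219). I descend and grip.

>>> servo_tool([
  {"grip": 60,"tx": 2,"ty": -3,"tz": -20,"wx": 0,"wy": 0,"wz": 0},
  {"grip": 60,"tx": 2,"ty": -3,"tz": -45,"wx": 0,"wy": 0,"wz": 0},
  {"grip": 40,"tx": 2,"ty": -3,"tz": -65,"wx": 0,"wy": 0,"wz": 0},
  {"grip": 10,"tx": 2,"ty": -3,"tz": -65,"wx": 0,"wy": 0,"wz": 0},
  {"grip": 10,"tx": 2,"ty": -3,"tz": -65,"wx": 0,"wy": 0,"wz": 0},
  {"grip": 10,"tx": 2,"ty": -3,"tz": -65,"wx": 0,"wy": 0,"wz": 0},
  {"grip": 10,"tx": 2,"ty": -3,"tz": -65,"wx": 0,"wy": 0,"wz": 0},
], force=18)

```text
t: 3.35
tcp_pos: [517.8, -49.2, 168.5]
eef_rot: [0.152, 3.135, 0.003]
force: [3.6, 20.9, 3.0]
grip_width: 24.6
gripper_force: 10.3
```

```bash
python3 -c "
import numpy as np
a0=np.arctan2(4,172);L=np.hypot(4,172);c,s=np.cos(np.radians(-5.6)),np.sin(np.radians(-5.6))
for d in range(0,1400,62):
  th=d/1000; x=-L*np.cos(th+a0)+172;z=L*np.sin(th+a0)-4; print(d,np.round([x*c,x*s,z]).tolist())"
```

```text
0 [0.0, -0.0, 0.0]
62 [1.0, -0.0, 11.0]
124 [2.0, -0.0, 21.0]
186 [4.0, -0.0, 32.0]
248 [6.0, -1.0, 42.0]
310 [9.0, -1.0, 52.0]
372 [13.0, -1.0, 62.0]
434 [18.0, -2.0, 72.0]
496 [23.0, -2.0, 81.0]
558 [28.0, -3.0, 90.0]
620 [34.0, -3.0, 99.0]
682 [41.0, -4.0, 108.0]
744 [48.0, -5.0, 115.0]
806 [56.0, -5.0, 123.0]
868 [64.0, -6.0, 130.0]
930 [72.0, -7.0, 136.0]
992 [81.0, -8.0, 142.0]
1054 [90.0, -9.0, 148.0]
1116 [100.0, -10.0, 152.0]
1178 [109.0, -11.0, 156.0]
1240 [119.0, -12.0, 160.0]
1302 [130.0, -13.0, 163.0]
1364 [140.0, -14.0, 165.0]
```

>>> servo_tool([
  {"grip": 10,"tx": 0,"ty": 2,"tz": 0,"wx": 0,"wy": 0,"wz": 0},
  {"grip": 10,"tx": 0,"ty": 2,"tz": 0,"wx": 0,"wy": 0,"wz": 0},
  {"grip": 10,"tx": 0,"ty": 2,"tz": 0,"wx": 0,"wy": 0,"wz": 0},
])

```text
t: 3.65
tcp_pos: [518.0, -46.7, 168.5]
eef_rot: [0.152, 3.135, 0.003]
force: [2.4, 7.5, 0.7]
grip_width: 19.8
gripper_force: 18.0
```

>>> servo_tool([
  {"grip": 10,"tx": 1,"ty": 1,"tz": 11,"wx": 0,"wy": 0,"wz": 0},
  {"grip": 10,"tx": 2,"ty": 1,"tz": 21,"wx": 0,"wy": 0,"wz": 0},
  {"grip": 10,"tx": 4,"ty": 1,"tz": 32,"wx": 0,"wy": 0,"wz": 0},
  {"grip": 10,"tx": 6,"ty": 0,"tz": 42,"wx": 0,"wy": 0,"wz": 0},
  {"grip": 10,"tx": 9,"ty": 0,"tz": 52,"wx": 0,"wy": 0,"wz": 0},
  {"grip": 10,"tx": 13,"ty": 0,"tz": 62,"wx": 0,"wy": 0,"wz": 0},
  {"grip": 10,"tx": 18,"ty": -1,"tz": 72,"wx": 0,"wy": 0,"wz": 0},
  {"grip": 10,"tx": 23,"ty": -1,"tz": 81,"wx": 0,"wy": 0,"wz": 0},
])

```text
t: 4.45
tcp_pos: [539.3, -48.7, 248.8]
eef_rot: [-0.151, -3.135, -0.001]
force: [-1.3, 1.9, -4.2]
grip_width: 19.6
gripper_force: 18.0
```

>>> servo_tool([
  {"grip": 10,"tx": 5,"ty": -1,"tz": 9,"wx": 0,"wy": 0,"wz": 0},
  {"grip": 10,"tx": 11,"ty": -1,"tz": 18,"wx": 0,"wy": 0,"wz": 0},
  {"grip": 10,"tx": 18,"ty": -2,"tz": 27,"wx": 0,"wy": 0,"wz": 0},
  {"grip": 10,"tx": 25,"ty": -3,"tz": 34,"wx": 0,"wy": 0,"wz": 0},
  {"grip": 10,"tx": 33,"ty": -3,"tz": 42,"wx": 0,"wy": 0,"wz": 0},
  {"grip": 10,"tx": 41,"ty": -4,"tz": 49,"wx": 0,"wy": 0,"wz": 0},
  {"grip": 10,"tx": 49,"ty": -5,"tz": 55,"wx": 0,"wy": 0,"wz": 0},
  {"grip": 10,"tx": 58,"ty": -6,"tz": 61,"wx": 0,"wy": 0,"wz": 0},
])

```text
t: 5.25
tcp_pos: [597.6, -54.5, 310.0]
eef_rot: [-0.15, -3.136, -0.002]
force: [-2.9, 4.4, -3.1]
grip_width: 19.8
gripper_force: 18.0
```

>>> servo_tool([
  {"grip": 10,"tx": 9,"ty": -1,"tz": 6,"wx": 0,"wy": 0,"wz": 0},
  {"grip": 10,"tx": 19,"ty": -2,"tz": 10,"wx": 0,"wy": 0,"wz": 0},
  {"grip": 10,"tx": 28,"ty": -3,"tz": 14,"wx": 0,"wy": 0,"wz": 0},
  {"grip": 10,"tx": 38,"ty": -4,"tz": 18,"wx": 0,"wy": 0,"wz": 0},
  {"grip": 10,"tx": 49,"ty": -5,"tz": 21,"wx": 0,"wy": 0,"wz": 0},
  {"grip": 10,"tx": 49,"ty": -5,"tz": 21,"wx": 0,"wy": 0,"wz": 0},
])

```text
t: 5.85
tcp_pos: [647.9, -59.6, 331.5]
eef_rot: [0.15, 3.136, 0.001]
force: [1.2, 5.1, 2.0]
grip_width: 19.6
gripper_force: 18.0
```

```bash
python3 - <<'E'
from h import *
np.set_printoptions(precision=1,suppress=True)
o=ctrl.get_obs();print(o['t'],o['tcp_pos'],o['force'])
a=[]
for n in ('scene','side'):
  w=eyes.snapshot(n);a.append(w[100:300,150:350,::-1])
  for l in ('nipple_seat','nut0_mid','bin_in','tray_knob'):
    print(n,l,[(round(d['score'],2),np.round(d['point'][::-1],1)) for d in eyes.spot_point(n,l)[:4]])
cv2.imwrite('pics/up.png',cv2.resize(np.hstack(a),None,fx=2,fy=2,interpolation=cv2.INTER_CUBIC))
E
```

```text
5.85 [647.9 -59.6 331.5] [1.2 5.1 2. ]
scene nipple_seat [(0.65, array([253.2, 197.7]))]
scene nut0_mid [(0.7, array([183.3, 224.2])), (0.27, array([251.5, 197.7]))]
scene bin_in [(0.76, array([193.6, 238.1]))]
scene tray_knob [(0.69, array([233.8, 136.4])), (0.6, array([403.8, 272.5]))]
side nipple_seat [(0.71, array([264.6, 185.8]))]
side nut0_mid [(0.64, array([222.4, 166.6]))]
side bin_in [(0.6, array([215.8, 175.2]))]
side tray_knob [(0.68, array([253.5, 124.6]))]
```

View pics/up.png

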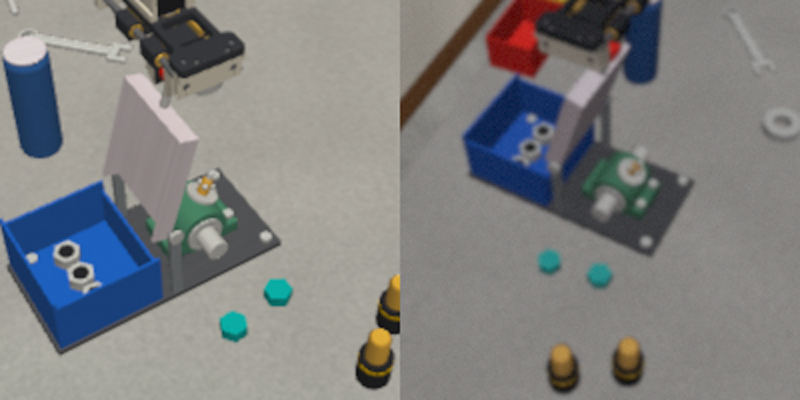

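The tray is up at about 1.3 rad and the nuts lie in the bin at scene crop (65,250), (80,272) and (92,287). The nipple is bared near scene (253,195). I release the knob and go to the coupler.

>>> servo_tool([
  {"grip": 60,"tx": 0,"ty": 0,"tz": 0,"wx": 0,"wy": 0,"wz": 0},
  {"grip": 60,"tx": 0,"ty": 0,"tz": 0,"wx": 0,"wy": 0,"wz": 0},
  {"grip": 60,"tx": 0,"ty": 0,"tz": 0,"wx": 0,"wy": 0,"wz": 0},
  {"grip": 60,"tx": -5,"ty": 0,"tz": 40,"wx": 0,"wy": 0,"wz": 0},
  {"grip": 60,"tx": -20,"ty": 20,"tz": 60,"wx": 0,"wy": 0,"wz": 0},
  {"grip": 60,"tx": -30,"ty": 65,"tz": 60,"wx": 0,"wy": 0,"wz": 0},
  {"grip": 60,"tx": -40,"ty": 110,"tz": 50,"wx": 0,"wy": 0,"wz": 0},
  {"grip": 60,"tx": -40,"ty": 155,"tz": 30,"wx": 0,"wy": 0,"wz": 0},
])

```text
t: 7.15
tcp_pos: [606.5, 95.8, 362.5]
eef_rot: [0.153, 3.133, -0.0]
force: [0.8, 0.3, -1.1]
grip_width: 60.0
gripper_force: 0.0
```

>>> servo_tool([
  {"grip": 60,"tx": -5,"ty": 45,"tz": -20,"wx": 0,"wy": 0,"wz": 0},
  {"grip": 60,"tx": -5,"ty": 90,"tz": -50,"wx": 0,"wy": 0,"wz": 0},
  {"grip": 60,"tx": 0,"ty": 135,"tz": -80,"wx": 0,"wy": 0,"wz": 0},
  {"grip": 60,"tx": 0,"ty": 180,"tz": -110,"wx": 0,"wy": 0,"wz": 0},
  {"grip": 60,"tx": 0,"ty": 220,"tz": -140,"wx": 0,"wy": 0,"wz": 0},
  {"grip": 60,"tx": 3,"ty": 238,"tz": -150,"wx": 0,"wy": 0,"wz": 0},
  {"grip": 60,"tx": 3,"ty": 238,"tz": -150,"wx": 0,"wy": 0,"wz": 0},
])

```text
t: 7.85
tcp_pos: [608.2, 336.0, 206.1]
eef_rot: [-0.144, -3.133, 0.003]
force: [-0.2, -0.4, 0.5]
grip_width: 60.2
gripper_force: 0.0
```

```bash
python3 - <<'E'
from h import *
np.set_printoptions(precision=2,suppress=True)
o=ctrl.get_obs();print(o['t'],o['tcp_pos'],o['q']);print(cv2.Rodrigues(np.array(o['eef_rot']))[0])
s,r=tri([('scene',253.2,197.7),('side',264.6,185.8)]);print('seat',s,r)
for n,p in (('scene',(253.2,197.7)),('side',(264.6,185.8))): print(onplane(n,*p,72))
w=eyes.snapshot('wrist'); cv2.imwrite('pics/w2.png',w[:,:,::-1])
for l,z in (('coupler_mid',39),('coupler_mouth',0)):
  for d in eyes.spot_point('wrist',l)[:3]: print(l,round(d['score'],2),np.round(d['point'][::-1]),onplane('wrist',*d['point'][::-1],z))
for z in (0,39,78): print(proj('wrist',(613,335,z)))
E
```

```text
7.85 [608.24 336.03 206.06] [ 0.39  0.73  1.1   0.    1.32 -1.08]
[[-1.    0.09 -0.01]
 [ 0.09  1.   -0.  ]
 [ 0.01 -0.   -1.  ]]
seat [606.87 -47.58  75.95] [2.4138831198521125, 2.413883119852233]
[605.64 -47.44  72.  ]
[608.22 -53.58  72.  ]
coupler_mid 0.91 [137. 179.] [587.04 227.    39.  ]
coupler_mid 0.86 [266. 206.] [621.14 334.25  39.  ]
coupler_mid 0.73 [72. 95.] [515.08 189.25  39.  ]
coupler_mouth 0.73 [154. 169.] [587.   228.26   0.  ]
coupler_mouth 0.66 [100.  99.] [517.75 191.53   0.  ]
coupler_mouth 0.57 [266. 191.] [619.24 334.31   0.  ]
[266.3  184.45]
[266.79 195.32]
[267.42 209.64]
```

View pics/w2.png

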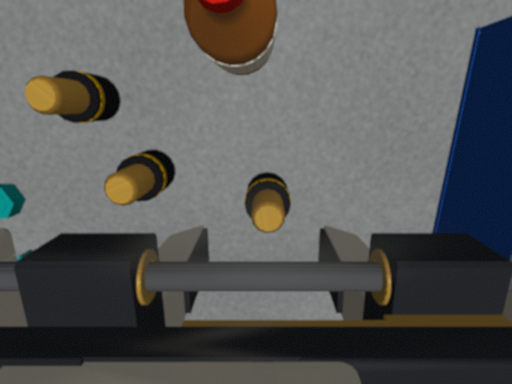

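The nearest-to-centre coupler at (267,205) is candidate C; its two look-alikes lie at (135,180) and (70,95). I descend to it.

>>> servo_tool([
  {"grip": 60,"tx": 8,"ty": 0,"tz": -30,"wx": 0,"wy": 0,"wz": 0},
  {"grip": 60,"tx": 8,"ty": 0,"tz": -60,"wx": 0,"wy": 0,"wz": 0},
  {"grip": 60,"tx": 8,"ty": 0,"tz": -80,"wx": 0,"wy": 0,"wz": 0},
  {"grip": 60,"tx": 8,"ty": 0,"tz": -80,"wx": 0,"wy": 0,"wz": 0},
  {"grip": 60,"tx": 8,"ty": 0,"tz": -80,"wx": 0,"wy": 0,"wz": 0},
])

```text
t: 8.5
tcp_pos: [619.0, 332.0, 132.0]
eef_rot: [0.153, 3.136, 0.001]
force: [-0.2, 0.2, 0.4]
grip_width: 59.9
gripper_force: 0.0
```

```bash
python3 - <<'E'
from h import *
np.set_printoptions(precision=2,suppress=True)
o=ctrl.get_obs();print(o['t'],o['tcp_pos'],o['qvel']);print(cv2.Rodrigues(np.array(o['eef_rot']))[0])
w=eyes.snapshot('wrist'); cv2.imwrite('pics/w3.png',w[:,:,::-1])
for l,z in (('coupler_mid',39),('coupler_mouth',0)):
  for d in eyes.outline_of('wrist',l)[:2]: print(l,round(d['score'],2),np.round(d['extent']))
  for d in eyes.spot_point('wrist',l)[:2]: print(l,round(d['score'],2),np.round(d['point'][::-1]),onplane('wrist',*d['point'][::-1],z))
for z in (0,39,78): print(proj('wrist',(618,335,z)))
K,R,t=cam('wrist');print(-R.T@t)
E
```

```text
8.5 [619.   332.   131.99] [ 0.01 -0.02 -0.02  0.   -0.    0.  ]
[[-1.   0.1  0. ]
 [ 0.1  1.   0. ]
 [-0.   0.  -1. ]]
coupler_mid 0.95 [272. 218.  63.  85.]
coupler_mid 0.9 [36. 73. 72. 77.]
coupler_mid 0.95 [ 94. 185.] [582.83 234.19  39.  ]
coupler_mid 0.64 [274. 220.] [615.86 340.1   39.  ]
coupler_mouth 0.8 [275. 219.  68.  88.]
coupler_mouth 0.7 [38. 72. 70. 78.]
coupler_mouth 0.85 [272. 197.] [611.42 339.92   0.  ]
coupler_mouth 0.75 [121. 173.] [583.33 233.47   0.  ]
[265.69 205.78]
[266.34 225.04]
[267.3  253.35]
[545.88 339.48 223.36]
```

View pics/w3.png

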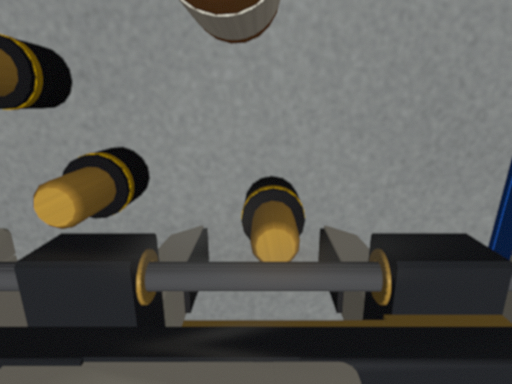

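The coupler top is at (276,240), so its axis is near (614,338). I fine-adjust, lower and grip.

>>> servo_tool([
  {"grip": 60,"tx": -4,"ty": 5,"tz": -10,"wx": 0,"wy": 0,"wz": 0},
  {"grip": 60,"tx": -4,"ty": 5,"tz": -20,"wx": 0,"wy": 0,"wz": 0},
  {"grip": 60,"tx": -4,"ty": 5,"tz": -23,"wx": 0,"wy": 0,"wz": 0},
  {"grip": 35,"tx": -4,"ty": 5,"tz": -23,"wx": 0,"wy": 0,"wz": 0},
  {"grip": 30,"tx": -4,"ty": 5,"tz": -23,"wx": 0,"wy": 0,"wz": 0},
  {"grip": 25,"tx": -4,"ty": 5,"tz": -23,"wx": 0,"wy": 0,"wz": 0},
  {"grip": 20,"tx": -4,"ty": 5,"tz": -23,"wx": 0,"wy": 0,"wz": 0},
  {"grip": 15,"tx": -4,"ty": 5,"tz": -23,"wx": 0,"wy": 0,"wz": 0},
], force=30)

```text
t: 9.55
tcp_pos: [614.2, 338.1, 107.5]
eef_rot: [0.151, 3.137, 0.001]
force: [0.0, 0.1, -0.6]
grip_width: 24.8
gripper_force: 30.0
```

>>> servo_tool([
  {"grip": 15,"tx": 0,"ty": 0,"tz": 0,"wx": 0,"wy": 0,"wz": 0},
  {"grip": 15,"tx": 0,"ty": 0,"tz": 0,"wx": 0,"wy": 0,"wz": 0},
], force=40)

```text
t: 9.75
tcp_pos: [614.2, 338.1, 107.6]
eef_rot: [0.151, 3.137, 0.001]
force: [0.1, -0.1, 0.8]
grip_width: 25.3
gripper_force: 40.0
```

>>> servo_tool([
  {"grip": 15,"tx": 0,"ty": 0,"tz": 40,"wx": 0,"wy": 0,"wz": 0},
  {"grip": 15,"tx": 0,"ty": 0,"tz": 85,"wx": 0,"wy": 0,"wz": 0},
  {"grip": 15,"tx": 0,"ty": -20,"tz": 130,"wx": 0,"wy": 0,"wz": 0},
  {"grip": 15,"tx": 0,"ty": -60,"tz": 145,"wx": 0,"wy": 0,"wz": 0},
  {"grip": 15,"tx": -10,"ty": -105,"tz": 145,"wx": 0,"wy": 0,"wz": 0},
  {"grip": 15,"tx": -25,"ty": -150,"tz": 145,"wx": 0,"wy": 0,"wz": 0},
  {"grip": 15,"tx": -40,"ty": -195,"tz": 145,"wx": 0,"wy": 0,"wz": 0},
  {"grip": 15,"tx": -55,"ty": -240,"tz": 145,"wx": 0,"wy": 0,"wz": 0},
])

```text
t: 10.55
tcp_pos: [557.7, 96.4, 251.7]
eef_rot: [-0.15, -3.137, 0.0]
force: [1.3, 0.9, -2.5]
grip_width: 24.8
gripper_force: 40.0
```

>>> servo_tool([
  {"grip": 15,"tx": -15,"ty": -40,"tz": 0,"wx": -0.8,"wy": -7.9,"wz": 0},
  {"grip": 15,"tx": -30,"ty": -80,"tz": 0,"wx": -1.55,"wy": -15.9,"wz": 0},
  {"grip": 15,"tx": -50,"ty": -120,"tz": 0,"wx": -2.3,"wy": -23.4,"wz": 0},
  {"grip": 15,"tx": -69,"ty": -141,"tz": 0,"wx": -2.44,"wy": -24.88,"wz": 0},
  {"grip": 15,"tx": -69,"ty": -141,"tz": 0,"wx": -2.44,"wy": -24.88,"wz": 0},
  {"grip": 15,"tx": -69,"ty": -141,"tz": 0,"wx": -2.44,"wy": -24.88,"wz": 0},
  {"grip": 15,"tx": -69,"ty": -141,"tz": 0,"wx": -2.44,"wy": -24.88,"wz": 0},
])

```text
t: 11.25
tcp_pos: [490.7, -42.6, 252.4]
eef_rot: [0.129, 2.703, -0.029]
force: [-0.5, -0.4, -3.5]
grip_width: 25.3
gripper_force: 40.0
```

```bash
python3 - <<'E'
from h import *
np.set_printoptions(precision=3,suppress=True)
o=ctrl.get_obs();T=cv2.Rodrigues(np.array(o['eef_rot']))[0];p=np.array(o['tcp_pos']);print(o['t'],p,o['grip_width'],o['force']);print(T)
w=eyes.snapshot('wrist'); cv2.imwrite('pics/w4.png',w[:,:,::-1])
for l in ('nipple_seat','coupler_mouth','coupler_mid','block'):
  for d in eyes.spot_point('wrist',l)[:2]: print(l,round(d['score'],2),np.round(d['point'][::-1],1),onplane('wrist',*d['point'][::-1],72))
print('exp seat',proj('wrist',(607,-51,72)),'mouth',proj('wrist',p+T@[0,0,107.5]),'mid',proj('wrist',p+T@[0,0,68.5]))
E
```

```text
11.25 [490.658 -42.626 252.389] 25.335686398225036 [-0.456 -0.361 -3.498]
[[-0.902  0.095  0.421]
 [ 0.086  0.995 -0.041]
 [-0.423 -0.001 -0.906]]
coupler_mid 0.84 [260.9 245.4] [659.694 -61.244  72.   ]
block 0.68 [260.  175.4] [561.247 -52.331  72.   ]
exp seat [265.879 211.084] mouth [263.227 219.866] mid [263.347 244.532]
```

View pics/w4.png

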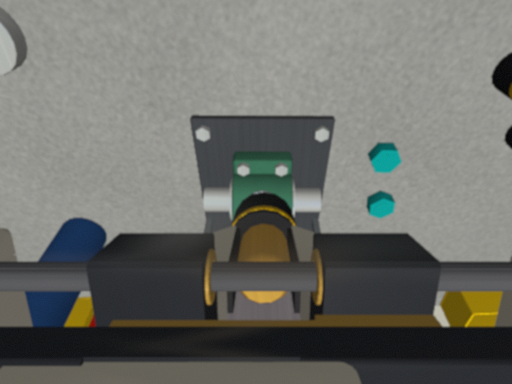

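The coupler hides the nipple at (263,215), but the plate bolts (203/322,134) and the shaft ends centre on column 262.5, level with the coupler. I shift forward so the nipple shows above the skirt.

>>> servo_tool([
  {"grip": 15,"tx": 27,"ty": -3,"tz": 13,"wx": 0,"wy": 0,"wz": 0},
  {"grip": 15,"tx": 54,"ty": -6,"tz": 26,"wx": 0,"wy": 0,"wz": 0},
  {"grip": 15,"tx": 54,"ty": -6,"tz": 26,"wx": 0,"wy": 0,"wz": 0},
  {"grip": 15,"tx": 54,"ty": -6,"tz": 26,"wx": 0,"wy": 0,"wz": 0},
  {"grip": 15,"tx": 54,"ty": -6,"tz": 26,"wx": 0,"wy": 0,"wz": 0},
])

```text
t: 12.0
tcp_pos: [543.0, -48.4, 277.2]
eef_rot: [0.129, 2.705, -0.029]
force: [-0.3, -0.3, -3.0]
grip_width: 25.0
gripper_force: 40.0
```

```bash
python3 - <<'E'
from h import *
np.set_printoptions(precision=3,suppress=True)
o=ctrl.get_obs();T=cv2.Rodrigues(np.array(o['eef_rot']))[0];p=np.array(o['tcp_pos']);print(o['t'],p,o['grip_width'],o['force'],cam('wrist')[0][0,0])
w=eyes.snapshot('wrist'); cv2.imwrite('pics/w5.png',cv2.resize(w[60:300,130:400,::-1],None,fx=2.2,fy=2.2,interpolation=cv2.INTER_CUBIC))
for l in ('nipple_seat','coupler_mid','coupler_mouth'):
  for d in eyes.spot_point('wrist',l)[:2]: print(l,round(d['score'],2),np.round(d['point'][::-1],1),onplane('wrist',*d['point'][::-1],72))
n=-T[:,2];s=np.array((607,-51,72))
print('exp seat',proj('wrist',s),'tip31',proj('wrist',s+31*n),'mouth',proj('wrist',p+T@[0,0,107.5]),'shoulder',proj('wrist',p+T@[0,0,67.5]),'top',proj('wrist',p+T@[0,0,29.5]))
for sg in(-20,20): print('mouth edge x',sg,proj('wrist',p+T@[sg,0,107.5]),'shoulder',proj('wrist',p+T@[sg,0,67.5]))
for n_ in('scene','side'):
  eyes.snapshot(n_); print(n_,[(d['score'],np.round(d['point'][::-1],1)) for d in eyes.spot_point(n_,'nipple_seat')[:1]],[(d['score'],np.round(d['point'][::-1],1)) for d in eyes.spot_point(n_,'coupler_mouth')],proj(n_,p+T@[0,0,107.5]),proj(n_,s))
E
```

```text
12.0 [543.009 -48.448 277.156] 25.018356068648984 [-0.279 -0.292 -3.003] 316.0167650256256
nipple_seat 0.2 [ 45.6 238. ] [ 702.539 -330.33    72.   ]
coupler_mid 0.96 [263.2 243. ] [738.173 -67.817  72.   ]
exp seat [267.546 152.629] tip31 [268.043 157.792] mouth [264.262 217.521] shoulder [264.552 242.552] top [264.98  279.397]
mouth edge x -20 [264.274 244.947] shoulder [264.559 275.13 ]
mouth edge x 20 [264.249 188.653] shoulder [264.545 207.869]
scene [(0.6, array([252.4, 197.1]))] [(0.96, array([340.8, 286.5])), (0.61, array([346.7, 256. ])), (0.58, array([254.5, 163.3]))] [257.489 162.069] [251.881 197.096]
side [(0.51, array([264.3, 186.9]))] [(0.78, array([266.8, 284.1])), (0.58, array([233.3, 288.2])), (0.25, array([340.6, 162.1]))] [272.825 162.067] [264.67  186.596]
```

View pics/w5.png

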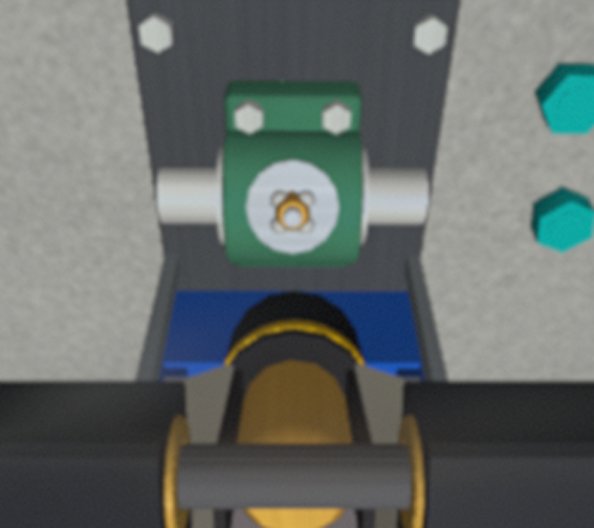

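The flange centre is at full-image (262.7,153.6), with the pin tip at (262.7,157.7). The coupler skirt's near edge is at row 192.3 against 188.7 predicted, so the coupler sits about 2 mm towards tool -x.

```bash
python3 - <<'E'
from h import *
np.set_printoptions(precision=2,suppress=True)
o=ctrl.get_obs();T=cv2.Rodrigues(np.array(o['eef_rot']))[0];p=np.array(o['tcp_pos']);print(p)
s=onplane('wrist',262.7,153.6,72);print('seat',s)
a=np.radians(-5.6);n=np.array([-np.sin(np.radians(25))*np.cos(a),-np.sin(np.radians(25))*np.sin(a),np.cos(np.radians(25))])
print('pin tip pred',proj('wrist',s+31*n),'angle',np.degrees(np.arccos(-T[:,2]@n)))
for h in (38,28,14,0):
  t=s+n*(107.5+h)+T[:,0]*2.2; print(h,t,t-p)
print('n',n)
E
```

```text
[543.94 -49.   278.28]
seat [608.59 -56.02  72.  ]
pin tip pred [262.69 158.78] angle 0.004303400225497478
38 [545.4  -49.83 202.94] [  1.46  -0.83 -75.34]
28 [549.61 -50.24 193.87] [  5.67  -1.24 -84.4 ]
14 [555.5  -50.82 181.19] [ 11.56  -1.82 -97.09]
0 [561.39 -51.39 168.5 ] [  17.45   -2.39 -109.78]
n [-0.42  0.04  0.91]
```

>>> servo_tool([
  {"grip": 15,"tx": -12,"ty": 0,"tz": -25,"wx": 0,"wy": 0,"wz": 0},
  {"grip": 15,"tx": -12,"ty": 0,"tz": -46,"wx": 0,"wy": 0,"wz": 0},
  {"grip": 15,"tx": -6,"ty": 0,"tz": -60,"wx": 0,"wy": 0,"wz": 0},
  {"grip": 15,"tx": 1,"ty": -1,"tz": -75,"wx": 0,"wy": 0,"wz": 0},
  {"grip": 15,"tx": 1,"ty": -1,"tz": -75,"wx": 0,"wy": 0,"wz": 0},
  {"grip": 15,"tx": 1,"ty": -1,"tz": -75,"wx": 0,"wy": 0,"wz": 0},
])

```text
t: 13.1
tcp_pos: [545.0, -50.0, 203.3]
eef_rot: [0.13, 2.703, -0.03]
force: [-0.9, 0.6, -2.1]
grip_width: 25.0
gripper_force: 40.0
```

```bash
cat > st.py <<'E'
from h import *
np.set_printoptions(precision=2,suppress=True)
o=ctrl.get_obs();T=cv2.Rodrigues(np.array(o['eef_rot']))[0];p=np.array(o['tcp_pos'])
n=np.array([-0.4206,0.0412,0.9063]);px=np.array([0.902,-0.0885,0.4226]);by=np.array([.0976,.9952,0])
s=np.array([608.6,-56,72]); m=p+T@[-2.2,0,107.5]-s; f=np.array(o['force'])
print(o['t'],p,'mouth rel: h %.1f p %.1f y %.1f'%(m@n,m@px,m@by),'F n %.1f p %.1f y %.1f'%(f@n,f@px,f@by),'tilt',np.degrees(np.arccos(-T[:,2]@n)),'torque',np.array(o['torque']))
E
python3 st.py; python3 - <<'E'
from h import *
s=np.array([608.6,-56,72]);n=np.array([-0.4206,0.0412,0.9063])
for c in('scene','side'):
  eyes.snapshot(c)
  for l in('nipple_seat','coupler_mouth','coupler_mid'): print(c,l,[(round(d['score'],2),np.round(d['point'][::-1],1)) for d in eyes.spot_point(c,l)[:4]])
  print(proj(c,s),proj(c,s+38*n),proj(c,s+77*n))
E
```

```text
13.1 [544.99 -49.97 203.33] mouth rel: h 38.5 p -0.3 y -0.2 F n -1.5 p -1.8 y 0.5 tilt 0.24788471073619978 torque [ 0.13  0.44 -0.  ]
scene nipple_seat [(0.62, array([251.7, 197. ]))]
scene coupler_mouth [(0.98, array([349.3, 256.8])), (0.96, array([338.3, 285.6])), (0.62, array([254.9, 186. ])), (0.35, array([191.3, 237.5]))]
scene coupler_mid [(0.92, array([262.8, 166.2])), (0.69, array([336.1, 280.3]))]
[250.1370209  196.19295729] [255.60776286 184.10830941] [261.40760043 171.2967026 ]
side nipple_seat [(0.67, array([262.6, 182.9])), (0.58, array([207.8, 181. ]))]
side coupler_mouth [(0.78, array([264.6, 284.7])), (0.77, array([233.5, 287.5])), (0.54, array([272.5, 174. ]))]
side coupler_mid [(0.88, array([231.7, 284.4])), (0.88, array([266.6, 278.9])), (0.49, array([277.2, 173.2]))]
[264.78608273 185.1386566 ] [270.34341121 179.36950403] [276.43634927 173.04432648]
```

>>> servo_tool([
  {"grip": 15,"tx": 2.1,"ty": -0.2,"tz": -4.5,"wx": 0,"wy": 0,"wz": 0},
  {"grip": 15,"tx": 4.2,"ty": -0.4,"tz": -9,"wx": 0,"wy": 0,"wz": 0},
  {"grip": 15,"tx": 5.9,"ty": -0.6,"tz": -12.7,"wx": 0,"wy": 0,"wz": 0},
  {"grip": 15,"tx": 5.9,"ty": -0.6,"tz": -12.7,"wx": 0,"wy": 0,"wz": 0},
])

```text
t: 13.9
tcp_pos: [550.8, -50.5, 189.6]
eef_rot: [0.13, 2.704, -0.029]
force: [-0.3, 0.6, -2.6]
grip_width: 25.3
gripper_force: 40.0
```

```bash
python3 st.py
```

```text
13.9 [550.82 -50.54 189.6 ] mouth rel: h 23.6 p -0.9 y -0.2 F n -2.2 p -1.4 y 0.5 tilt 0.2616159753353711 torque [0.16 0.46 0.02]
```

>>> servo_tool([
  {"grip": 15,"tx": 1.7,"ty": -0.1,"tz": -2.7,"wx": 0,"wy": 0,"wz": 0},
  {"grip": 15,"tx": 3,"ty": -0.2,"tz": -5.4,"wx": 0,"wy": 0,"wz": 0},
  {"grip": 15,"tx": 3,"ty": -0.2,"tz": -5.4,"wx": 0,"wy": 0,"wz": 0},
])

```text
t: 14.2
tcp_pos: [553.9, -50.8, 184.7]
eef_rot: [0.13, 2.703, -0.03]
force: [-0.4, 0.6, -2.4]
grip_width: 25.3
gripper_force: 40.0
```

```bash
python3 st.py
```

```text
14.2 [553.91 -50.79 184.71] mouth rel: h 17.9 p -0.0 y -0.1 F n -2.0 p -1.5 y 0.5 tilt 0.24893795760199647 torque [0.17 0.48 0.02]
```

>>> servo_tool([
  {"grip": 15,"tx": 0.8,"ty": -0.1,"tz": -1.8,"wx": 0,"wy": 0,"wz": 0},
  {"grip": 15,"tx": 1.7,"ty": -0.2,"tz": -3.6,"wx": 0,"wy": 0,"wz": 0},
  {"grip": 15,"tx": 1.7,"ty": -0.2,"tz": -3.6,"wx": 0,"wy": 0,"wz": 0},
])

```text
t: 14.5
tcp_pos: [555.5, -50.7, 181.4]
eef_rot: [0.13, 2.703, -0.029]
force: [-0.4, 2.0, -2.2]
grip_width: 25.2
gripper_force: 40.0
```

```bash
python3 st.py
```

```text
14.5 [555.49 -50.75 181.35] mouth rel: h 14.2 p -0.0 y 0.1 F n -1.7 p -1.5 y 2.0 tilt 0.24954878395983307 torque [0.39 0.55 0.18]
```

>>> servo_tool([
  {"grip": 15,"tx": 0.9,"ty": 0.3,"tz": -1.8,"wx": 0,"wy": 0,"wz": 0},
  {"grip": 15,"tx": 1.8,"ty": 0.3,"tz": -3.6,"wx": 0,"wy": 0,"wz": 0},
  {"grip": 15,"tx": 2.6,"ty": 0.3,"tz": -5.4,"wx": 0,"wy": 0,"wz": 0},
  {"grip": 15,"tx": 2.6,"ty": 0.3,"tz": -5.4,"wx": 0,"wy": 0,"wz": 0},
])

```text
t: 14.9
tcp_pos: [558.0, -50.7, 175.8]
eef_rot: [0.13, 2.703, -0.03]
force: [2.8, -0.2, -9.3]
grip_width: 25.6
gripper_force: 40.0
```

```bash
python3 st.py
```

```text
14.9 [558.02 -50.67 175.82] mouth rel: h 8.1 p -0.1 y 0.4 F n -9.6 p -1.4 y 0.1 tilt 0.2482025421452244 torque [0.23 0.35 0.01]
```

The balls now pull the coupler on, with axial force about -8 N. I keep pushing home.

>>> servo_tool([
  {"grip": 15,"tx": 0.8,"ty": 0,"tz": -1.8,"wx": 0,"wy": 0,"wz": 0},
  {"grip": 15,"tx": 1.7,"ty": -0.1,"tz": -3.6,"wx": 0,"wy": 0,"wz": 0},
  {"grip": 15,"tx": 2.1,"ty": -0.1,"tz": -4.5,"wx": 0,"wy": 0,"wz": 0},
  {"grip": 15,"tx": 2.1,"ty": -0.1,"tz": -4.5,"wx": 0,"wy": 0,"wz": 0},
  {"grip": 15,"tx": 2.1,"ty": -0.1,"tz": -4.5,"wx": 0,"wy": 0,"wz": 0},
], force=55)

```text
t: 15.4
tcp_pos: [560.4, -50.8, 172.0]
eef_rot: [0.13, 2.702, -0.03]
force: [-5.0, -0.3, 1.3]
grip_width: 24.7
gripper_force: 55.0
```

```bash
python3 st.py
```

```text
15.4 [560.35 -50.81 171.97] mouth rel: h 3.6 p 0.5 y 0.5 F n 3.3 p -3.9 y -0.8 tilt 0.2480133370261947 torque [ 0.16  0.73 -0.08]
```

>>> servo_tool([
  {"grip": 15,"tx": 0.6,"ty": 0,"tz": -1.4,"wx": 0,"wy": 0,"wz": 0},
  {"grip": 15,"tx": 1.3,"ty": 0,"tz": -2.8,"wx": 0,"wy": 0,"wz": 0},
  {"grip": 15,"tx": 1.6,"ty": 0,"tz": -3.6,"wx": 0,"wy": 0,"wz": 0},
  {"grip": 15,"tx": 1.6,"ty": 0,"tz": -3.6,"wx": 0,"wy": 0,"wz": 0},
  {"grip": 15,"tx": 1.6,"ty": 0,"tz": -3.6,"wx": 0,"wy": 0,"wz": 0},
])

```text
t: 15.9
tcp_pos: [561.7, -50.8, 169.3]
eef_rot: [0.129, 2.701, -0.03]
force: [-12.4, 0.0, 12.3]
grip_width: 24.7
gripper_force: 55.0
```

```bash
python3 st.py
```

```text
15.9 [561.72 -50.8  169.26] mouth rel: h 0.6 p 0.7 y 0.6 F n 16.3 p -6.0 y -1.2 tilt 0.2569235439324442 torque [ 0.01  1.19 -0.16]
```

>>> servo_tool([
  {"grip": 15,"tx": 0,"ty": 0,"tz": -1,"wx": 0,"wy": 0,"wz": 0},
  {"grip": 15,"tx": 0,"ty": 0,"tz": -1.4,"wx": 0,"wy": 0,"wz": 0},
  {"grip": 15,"tx": 0,"ty": 0,"tz": -1.4,"wx": 0,"wy": 0,"wz": 0},
  {"grip": 15,"tx": 0,"ty": 0,"tz": -1.4,"wx": 0,"wy": 0,"wz": 0},
  {"grip": 15,"tx": 0,"ty": 0,"tz": -1.4,"wx": 0,"wy": 0,"wz": 0},
])

```text
t: 16.4
tcp_pos: [561.7, -50.7, 169.1]
eef_rot: [0.129, 2.7, -0.03]
force: [-20.8, 1.2, 25.7]
grip_width: 25.2
gripper_force: 55.0
```

```bash
python3 st.py; python3 - <<'E'
from h import *
for c in('scene','side'):
  eyes.snapshot(c)
  for l in('coupler_mouth','nut0_mid','tray_knob'): print(c,l,[(round(d['score'],2),np.round(d['point'][::-1],1)) for d in eyes.spot_point(c,l)[:4]])
  print(proj(c,[608.6,-56,72]))
E
```

```text
16.4 [561.68 -50.74 169.11] mouth rel: h 0.5 p 0.8 y 0.6 F n 32.0 p -8.0 y -0.9 tilt 0.29376805772347125 torque [ 0.02  1.59 -0.16]
scene coupler_mouth [(0.96, array([346.2, 259.7])), (0.82, array([249.2, 196.3])), (0.72, array([336.7, 287.2]))]
scene nut0_mid [(0.56, array([180.3, 226.9]))]
scene tray_knob [(0.8, array([234.3, 136.1]))]
[250.1370209  196.19295729]
side coupler_mouth [(0.8, array([265.4, 284.7]))]
side nut0_mid [(0.67, array([222.2, 166.8]))]
side tray_knob [(0.89, array([252.6, 124.9]))]
[264.78608273 185.1386566 ]
```

It is on a hard stop: 32 N axial and no further travel. I hand in.

```bash
python3 -c "
from rig import workorder
print(workorder.hand_in())"
```

```text
the job is handed in; nothing more can be done
None
```

I handed the job in at about 16.5 s with the coupler held pressed on the nipple's hard stop (about 32 N along its axis), the tray up at about 1.3 rad and the bystanders not touched; two nuts are plainly in the bin, but the third was only partly visible and I didn't re-count, and the hand-in returned no verdict.

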